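# Crank the display riser level and bridge it with the candle board

## Robot

A 7-joint arm with a two-finger parallel gripper is mounted at the origin on the work surface. World frame = base frame: x ahead of the robot, y to its left, z up, the work surface at z = 0. Lengths are in m, angles in rad, forces in N, time in s.
With the tool pointing down it reaches from about 0.425 to 0.875 m from the base axis. Payload 9.9 kg.
Tool frame: the origin (TCP) lies where the fingers leave the gripper's body, on its centre line; the fingertips stand 73 mm ahead of it and the grasp point (between the pads) lies robot.grip_point_offset ahead of it (robot.grip_point_offset is the distance from the TCP to the grasp point, in m); z points along the fingers, y is the line along which they close (so a half turn about z gives the same grasp; the last joint's range is limited). The gripper opens to 85 mm and grips with 20 to 120 N. Pads are 22 mm wide; open, the fingers measure 114 mm over their backs; the gripper's body (76 mm by 85 mm) begins 54 mm behind the grasp point. The pads swing forward as they close: fully open they stand 13 mm farther back than shut.
Start: joints at [-0.084, 0.576, 0.025, 1.437, -0.015, 1.129, -0.057], TCP at [0.675, 0, 0.304] pointing down, gripper open.
Joint ranges: [-2.76, 2.76], [-0.34, 2.15], [-1.52, 1.57], [0.19, 2.46], [-1.09, 4.23], [0.17, 1.99], [-2.82, 2.82]. Speed limits (rad/s): [2.22, 2.22, 3.01, 3.01, 3.14, 3.14, 3.14].

## Interface

Orientations are given as a unit quaternion [x, y, z, w].
In Python, from station import robot gives the robot as it stands.
- The arm moves only by the shell command python3 nudge.py FILE, which reads ROWS from the file FILE. ROWS is a JSON list of rows, 1 to 10 of them, each an object with the fields trans (a list: dx, dy, dz in cm), yaw (a turn about the tool's z in units of 0.2 rad), jaw (the finger opening in m); a field left out counts as zero (the opening has to be given); each row shifts and turns the commanded pose from where the row before left it, along the tool's axes as they then stand; what a row does not reach is not made up. A row lasts 1/10 s, in which the tool goes at most 0.05 m and 0.15 rad, less where a joint would pass 70% of its speed; a pose out of reach is approached as far as the arm can. The fingers move at their own pace and stop on an object; the grip force is fixed at half the most. Time passes only in rows, so rows that do not move let the fingers close. It prints the time, the measured TCP pose, the force, the opening and the grip force at its end. Input that does not fit is refused with a message, and nothing moves.
- robot.get_state(): the state, without advancing time (a new reading comes with each control period).
- robot.camera(name): name is "scene" or "side" or "wrist"; returns a dict with "pixels" (384x512x3 uint8, blue, green, red), "fx", "fy", "cx", "cy" (pixels), "camera_from_world" (4x4, takes a point from world to camera coordinates). Camera axes: x right, y up, looking along -z (the intrinsics and any distortion apply to the point x, -y, -z); pixel columns grow to the right and rows downward; lengths in m; the calibration is good to about 2 mm. A picture is of the moment at which its call begins. There is no depth.
- robot.finish_job(): hands the job in; it is judged then, once.
The state is a dict: "clock": time; "joint_positions": joint angles; "qd": joint speeds; "effort": joint torques, N m; "ee_pos": TCP position; "eef_rot": TCP orientation; "ft_force": force on the tool from outside, world axes, zero at the start; "ft_torque": the same for the moment, N m; "gripper_width": finger opening in m; "grip_force": force on a finger pad.
Only numpy, scipy, OpenCV 4.12 (cv2) and the standard library are available. Lean on these libraries where they do the work, as an engineer would, in place of code of your own. Each camera call takes 0.05 s, during which the arm holds its last target. There are 200 camera calls.

## Task

Turn the handwheel of the little display riser until its wooden platform stands level with the top of the white plinth beside it. Only then lay the dark candle board, brass discs up, across the gap so that it is roughly centred between the two, rests flat on both and sits level; put it down gently, do not drop it. Leave the candle glass, the pot and the small cup where they stand.

Things in the scene. Friction and masses are not known exactly. Their poses are not given: they have to be found in the camera images.
- handwheel (a joint): angle of the handwheel (rad). It grows as the wheel is turned clockwise, seen by someone facing the wheel; each rad lifts the platform 10 mm, turning back lowers it. Travel about 0 to 5.5 rad; starts at about 0 to 0.6 rad. Friction holds it wherever it is left; it takes about 0.3 N m to turn.
- wheel_grip (a point): point on the wheel's axis at the height to grip its hub: round, black, ribbed, 48 mm diameter, 40 mm long, gripped at any angle; its end face is 14 mm outwards of this point. z axis: out of the wheel along its axis, 35 degrees from vertical, leaning to the left seen from the robot (+y): tilt the tool to match. x and y turn with the wheel.
- wheel_rim (a point): centre of the handwheel's rim, on its axis, 36 mm behind wheel_grip; black rim of 120 mm outer diameter, 12 mm thick, three thin steel spokes. Axes as wheel_grip. It lies 155 mm in front (robot's side) of the platform's centre, 10 mm to the right of it and 72 mm above the table.
- platform_top (a point): centre of the upper face of the riser's oak platform, a square of 100 x 100 mm, 12 mm thick; moves up and down with the handwheel, 75 to 130 mm above the table. z axis up, x axis pointing away from the wheel (the wheel is on the -x side).
- plinth_top (a point): centre of the upper face of the white plaster plinth, a fixed square block of 100 x 100 mm whose top is 107 to 120 mm above the table; it stands left or right of the riser, centres 140 to 175 mm apart. z axis up, x and y along its sides.
- board: dark wooden candle board, 200 mm long (its x axis) x 60 mm wide (its y axis) x 18 mm thick, 0.11 to 0.23 kg, with three flat brass discs on its upper face; origin at the centre of its underside, z axis up. It starts flat on the table to the right of the riser and plinth.
- candle_glass: bystander: pink candle glass, 76 mm across, 85 mm tall, open at the top; origin at the centre of its foot. Leave alone.
- pot: bystander: cream round pot, 110 mm across, 85 mm tall; origin at the centre of its foot. Leave alone.
- small_cup: bystander: small white cup, 64 mm across, 60 mm tall; origin at the centre of its foot. Leave alone.
- riser: the whole display riser (white housing 110 x 110 mm with sloping gearbox, handwheel and platform), fixed; origin under the middle of the housing, below the platform's centre, x axis pointing away from the wheel
- plinth: the whole plinth block; origin 118 mm below the centre of its top (its foot may be sunk a little)

How it is judged:
On the way:
1. the platform is level with the plinth (within 3 mm), the wheel at rest, while the board still lies on the table (z of platform_top in the frame of plinth_top between -0.003 and 0.003 m and height (world z) of board below 0.02 m and velocity of joint handwheel between -0.1 and 0.1 rad/s), for 0.3 s.
At the end, for the whole second after the job is handed in: The platform is level with the plinth within 3 mm; the board, discs up, rests on both tops, its centre within 110 mm (horizontally) of the centre of each, tilted less than 2 degrees (0.035 rad), at rest and released (z of platform_top in the frame of plinth_top between -0.003 and 0.003 m and contact force between board and riser above 0.05 N and contact force between board and plinth above 0.05 N and horizontal distance between board and platform_top below 0.11 m and horizontal distance between board and plinth_top below 0.11 m and angle between board's own z axis and vertical below 0.035 rad and linear speed of board below 0.02 m/s and contact force between the fingers and board below 0.05 N); the robot touches nothing.
It fails at once if candle glass pushed more than 25 mm or tipped over (distance of candle_glass from where it was at the start of the episode above 0.025 m or angle between candle_glass's own z axis and vertical above 0.4 rad).
It fails at once if pot pushed more than 25 mm or tipped over (distance of pot from where it was at the start of the episode above 0.025 m or angle between pot's own z axis and vertical above 0.4 rad).
It fails at once if small cup pushed more than 25 mm or tipped over (distance of small_cup from where it was at the start of the episode above 0.025 m or angle between small_cup's own z axis and vertical above 0.4 rad).
It fails at once if the board dropped (falling free faster than 0.6 m/s, about 2 cm) (linear speed of board above 0.6 m/s and contact force between the fingers and board below 0.05 N).
It also fails if it takes over 70 s, if anything falls off the work surface, if the arm or the gripper's body presses on something with over 40 N, if the wrist force passes 120 N, or if a joint passes its speed limit or range.

## Working session

There is one attempt and no reset: what is moved stays moved. The work goes in short steps, Python scripts to look and compute and a shell command to move; the robot and the scene stay as the last step left them, time stands still between calls to the robot, and variables do not carry over. Pictures are saved under pics/ and viewed, at most 11 in all, crops included, and the job is handed in when it is done.

```bash
ls; mkdir -p pics
python3 - <<'E'
from station import robot
import cv2,numpy as np
a=robot.camera("scene");b=robot.camera("side");c=robot.camera("wrist")
for n,i in zip(("scene","side","wrist"),(a,b,c)):
    np.savez(f"pics/{n}0.npz",**i); print(n,i["fx"],i["fy"],i["cx"],i["cy"],[k for k in i]); print(np.round(i["camera_from_world"],3).tolist())
cv2.imwrite("pics/scene0.png",a["pixels"]);cv2.imwrite("pics/side0.png",b["pixels"]);cv2.imwrite("pics/wrist0.png",c["pixels"])
print(robot.grip_point_offset,robot.get_state())
E
```

```text
nudge.py
pics
station.py
scene 430.02523905810284 430.02523905810284 253.17256368106055 198.20027811619184 ['pixels', 'fx', 'fy', 'cx', 'cy', 'camera_from_world']
[[-0.241, 0.971, -0.01, 0.121], [-0.632, -0.149, 0.76, 0.28], [0.737, 0.189, 0.649, -1.607], [0.0, 0.0, 0.0, 1.0]]
side 396.91389653559094 396.91389653559094 255.37528213971365 189.7935491334926 ['pixels', 'fx', 'fy', 'cx', 'cy', 'camera_from_world']
[[-0.997, -0.077, -0.015, 0.595], [0.029, -0.544, 0.839, -0.098], [-0.073, 0.836, 0.544, -1.193], [0.0, 0.0, 0.0, 1.0]]
wrist 345.68487521230435 345.68487521230435 258.5104016240803 193.85041395915536 ['pixels', 'fx', 'fy', 'cx', 'cy', 'camera_from_world']
[[1.0, 0.0, -0.002, -0.673], [-0.001, 0.949, -0.316, 0.042], [0.002, 0.316, 0.949, -0.381], [0.0, 0.0, 0.0, 1.0]]
0.0539 {'clock': 0.15, 'joint_positions': array([-0.0838146 ,  0.57634004,  0.02487497,  1.43769303, -0.01500343,
        1.12897981, -0.05651832]), 'qd': array([ 0.00106754, -0.00236366, -0.00082098, -0.00308744, -0.0001798 ,
        0.00033233, -0.00155561]), 'effort': array([ 3.53695883e-03, -7.66262698e+01,  2.25340560e+00, -2.86181796e+01,
        1.58117601e-02,  9.86463390e-03, -3.06662548e-05]), 'ee_pos': array([6.74763842e-01, 1.28035668e-05, 3.03248273e-01]), 'eef_rot': array([ 7.07104550e-01,  7.07108743e-01, -4.60748626e-04, -4.11309947e-04]), 'ft_force': array([ 0.50676499,  0.28005776, -0.76788302]), 'ft_torque': array([ 0.03056544, -0.03046079, -0.00561913]), 'grip_force': 0.0, 'gripper_width': 0.08562404770298879}
```
View pics/scene0.png

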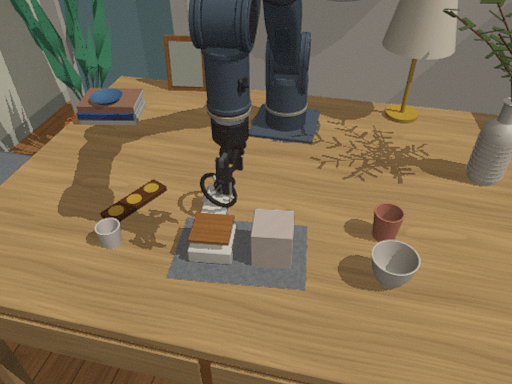

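View pics/side0.png

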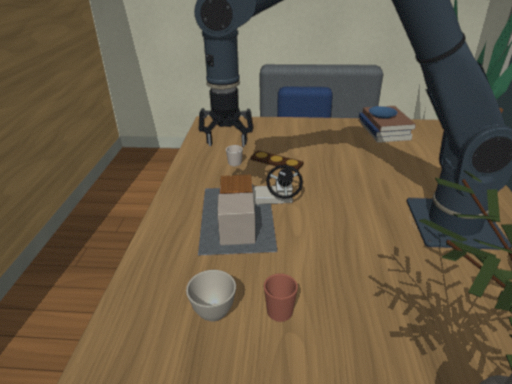

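View pics/wrist0.png

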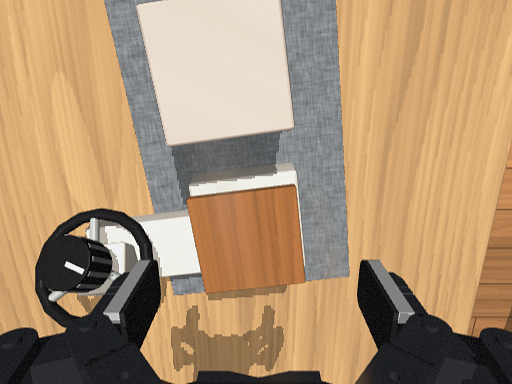

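The scene view shows the board with its brass discs at about (135,202), the small cup at (109,234), the riser platform at (213,230), the plinth top at (273,224) and the wheel at (218,190). In the side view the discs are at (262–292,157–161). The wrist view shows the platform at about (187–305,185–292), the plinth top above it, and the tilted wheel with its hub at (85,265). Nudge rows can't tilt the tool, so I plan to grip the rim instead and move it along its arc.

Create h.py:
```python
import cv2,numpy as np
from scipy.spatial.transform import Rotation as R
def load(n): return dict(np.load(f"pics/{n}.npz"))
def snap(robot,name,tag):
    i=robot.camera(name); np.savez(f"pics/{tag}.npz",**i); cv2.imwrite(f"pics/{tag}.png",i["pixels"]); return i
def ray(c,p):
    T=c["camera_from_world"]; d=np.array([(p[0]-c["cx"])/c["fx"],-(p[1]-c["cy"])/c["fy"],-1.])
    o=-T[:3,:3].T@T[:3,3]; d=T[:3,:3].T@d; return o,d/np.linalg.norm(d)
def plane(c,p,z): o,d=ray(c,p); return o+d*(z-o[2])/d[2]
def proj(c,P):
    q=c["camera_from_world"]@np.append(P,1); return np.array([c["cx"]-c["fx"]*q[0]/q[2],c["cy"]+c["fy"]*q[1]/q[2]])
def tri(*cp):
    A=np.zeros((3,3));b=np.zeros(3);L=[ray(c,p) for c,p in cp]
    for o,d in L: M=np.eye(3)-np.outer(d,d);A+=M;b+=M@o
    X=np.linalg.solve(A,b); return X,max(np.linalg.norm((np.eye(3)-np.outer(d,d))@(X-o)) for o,d in L)
def blobs(c,lo,hi,amin,roi=None):
    m=cv2.inRange(cv2.cvtColor(c["pixels"],cv2.COLOR_BGR2HSV),np.array(lo),np.array(hi))
    if roi: k=np.zeros_like(m);x0,y0,x1,y1=roi;k[y0:y1,x0:x1]=255;m&=k
    cs=[q for q in cv2.findContours(m,cv2.RETR_EXTERNAL,cv2.CHAIN_APPROX_NONE)[0] if cv2.contourArea(q)>=amin]
    return sorted(cs,key=cv2.contourArea,reverse=True)
def cen(q): m=cv2.moments(q); return np.array([m["m10"],m["m01"]])/m["m00"]
def quad(q):
    h=cv2.convexHull(q)
    return cv2.approxPolyN(h,4,ensure_convex=True).reshape(-1,2).astype(float)
```

Run:
```python
from h import *
s,d,w=load("scene0"),load("side0"),load("wrist0")
for c,ps in ((s,[(151,188),(117,211),(128,208),(213,228),(273,224),(200,254)]),(d,[(276,158),(236,184),(236,205)]),(w,[(245,240),(220,70),(40,40),(200,245),(240,182)])):
    hsv=cv2.cvtColor(c["pixels"],cv2.COLOR_BGR2HSV); print([(p,hsv[p[1],p[0]].tolist()) for p in ps])
D=[[cen(q) for q in blobs(c,(15,130,80),(32,255,255),8,r)] for c,r in ((s,(100,178,172,225)),(d,(245,145,308,170)))]
print(np.round(D[0],1).tolist(),np.round(D[1],1).tolist())
for p in D[0]: print("disc z=.018",plane(s,p,.018).round(4))
for p in D[1]: print("side disc",plane(d,p,.018).round(4))
for n,c,p in (("cup",s,(109,246)),("glass",s,(386,240)),("pot",s,(392,283)),("cupside",d,(235,165))): print(n,plane(c,p,0).round(3))
# platform/plinth rough
print([plane(w,p,.08).round(3).tolist() for p in ((187,197),(296,185),(305,283),(205,292))])
print([plane(w,p,.115).round(3).tolist() for p in ((137,4),(280,-5),(293,129),(169,145))])
```

```text
[((151, 188), [22, 185, 176]), ((117, 211), [22, 172, 123]), ((128, 208), [7, 170, 54]), ((213, 228), [14, 164, 145]), ((273, 224), [18, 34, 179]), ((200, 254), [21, 27, 132])]
[((276, 158), [21, 168, 147]), ((236, 184), [14, 162, 115]), ((236, 205), [19, 33, 148])]
[((245, 240), [13, 150, 190]), ((220, 70), [17, 32, 233]), ((40, 40), [17, 120, 223]), ((200, 245), [13, 160, 188]), ((240, 182), [34, 9, 238])]
[[133.6, 198.2], [115.6, 210.1], [150.6, 187.1], [136.3, 218.1], [154.9, 219.5]] [[291.9, 161.9], [275.9, 158.1], [261.3, 154.2]]
disc z=.018 [ 0.5459 -0.3495  0.018 ]
disc z=.018 [ 0.6057 -0.3762  0.018 ]
disc z=.018 [ 0.487  -0.3224  0.018 ]
disc z=.018 [ 0.623 -0.304  0.018]
disc z=.018 [ 0.6161 -0.2514  0.018 ]
side disc [ 0.4841 -0.3191  0.018 ]
side disc [ 0.5448 -0.3464  0.018 ]
side disc [ 0.6026 -0.3753  0.018 ]
cup [ 0.722 -0.339  0.   ]
glass [0.531 0.372 0.   ]
pot [ 0.675  0.388 -0.   ]
cupside [ 0.699 -0.317  0.   ]
[[0.609, -0.02, 0.08], [0.706, -0.009, 0.08], [0.719, -0.109, 0.08], [0.62, -0.119, 0.08]]
[[0.592, 0.128, 0.115], [0.687, 0.133, 0.115], [0.699, 0.045, 0.115], [0.606, 0.033, 0.115]]
```

Units first: shifts go in cm and turns go in units of 0.2 rad. So -0.045 m is -4.5, -0.03 m is -3.

```bash
echo '[{"trans":[-3,-4.5,0],"jaw":0.085},{"trans":[-3,-4.5,0],"jaw":0.085},{"jaw":0.085},{"jaw":0.085},{"jaw":0.085}]' > next.json && python3 nudge.py next.json
python3 - <<'E'
from h import *
from station import robot
snap(robot,"wrist","wrist1")
E
```

```text
clock: 0.65
ee_pos: [0.5926, -0.0547, 0.3041]
eef_rot: [0.707, 0.707, 0.001, 0.0]
ft_force: [-0.1, 0.2, 0.1]
gripper_width: 0.0852
grip_force: 0.0
```

View pics/wrist1.png

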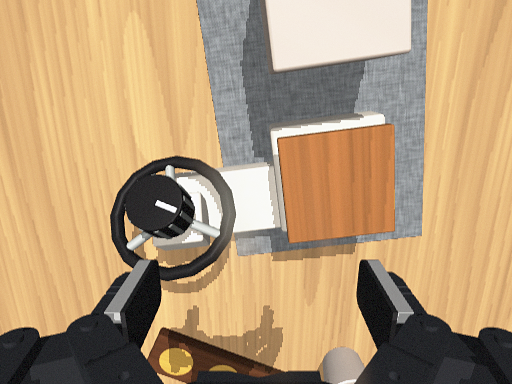

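Wrist view 1 shows the platform with corners near (277,138), (394,124), (396,233) and (289,244). The plinth's near corners are at (273,70) and (410,50). The rim spans x 111–235 and y 156–280, with spokes ending near (170,172), (215,232) and (135,243).

```bash
cat >> h.py <<'E'
def edges(q,trim=.15):
    """lines fitted to the four sides of a quad-shaped contour -> subpixel corners, ordered around"""
    c=quad(q); P=q.reshape(-1,2).astype(np.float32); L=[]
    for i in range(4):
        a,b=c[i],c[(i+1)%4]; u=(b-a)/np.linalg.norm(b-a); n=np.array([-u[1],u[0]]); t=(P-a)@u/np.linalg.norm(b-a)
        k=(abs((P-a)@n)<3)&(t>trim)&(t<1-trim); vx,vy,x,y=cv2.fitLine(P[k],cv2.DIST_HUBER,0,.01,.01).ravel()
        L.append(np.cross([x,y,1],[x+vx,y+vy,1]))
    o=[]
    for i in range(4): x=np.cross(L[i-1],L[i]); o.append(x[:2]/x[2])
    o=np.array(o); g=o-o.mean(0); return o[np.argsort(np.arctan2(g[:,1],g[:,0]))]  # TL,TR,BR,BL
E
python3 - <<'E'
from h import *
w0,w1=load("wrist0"),load("wrist1"); s=load("scene0")
pq=[edges(blobs(c,(8,142,90),(15,255,255),3000,r)[0]) for c,r in ((w0,(180,170,320,300)),(w1,(270,110,405,255)))]
X=[]
for a,b in zip(*pq): x,e=tri((w0,a),(w1,b)); X.append(x); print("plat",a.round(1),b.round(1),x.round(4),round(e,4))
X=np.array(X); print("c",X.mean(0).round(4),"sides",[round(np.linalg.norm(X[i]-X[i-1]),4) for i in range(4)])
v=(X[1]-X[0])+(X[2]-X[3]); yaw=np.arctan2(v[1],v[0]); v=(X[0]-X[3])+(X[1]-X[2]); print("yaw",yaw,np.arctan2(v[1],v[0])-np.pi/2)
for c,r in ((w0,(130,0,305,155)),(w1,(255,0,420,80))):
    q=blobs(c,(8,15,215),(24,60,255),2000,r)[0]; print("plinth",edges(q).round(1).tolist())
A=[edges(blobs(c,(8,15,215),(24,60,255),2000,r)[0])[2:] for c,r in ((w0,(130,0,305,155)),(w1,(255,0,420,80)))]
for a,b in zip(*A): print("plinth",[x.round(4) if hasattr(x,'round') else x for x in tri((w0,a),(w1,b))])
c0=X.mean(0); Rz=R.from_euler("z",yaw).as_matrix(); rc=np.array([*(c0+Rz@[-.155,-.01,0])[:2],.072])
ax=Rz@[0,np.sin(np.radians(35)),np.cos(np.radians(35))]; e1=Rz@[1,0,0]; e2=np.cross(ax,e1)
t=np.linspace(0,2*np.pi,60); img=w1["pixels"].copy()
for r in (.06,.048):
    P=np.array([proj(w1,rc+r*(np.cos(a)*e1+np.sin(a)*e2)) for a in t]); print(r,P.min(0).round(1),P.max(0).round(1))
    cv2.polylines(img,[P.round().astype(int)],True,(0,0,255),1)
print("rc",rc,"hub face",proj(w1,rc+ax*.05).round(1)); cv2.imwrite("pics/rim1.png",img[130:310,80:260].repeat(3,0).repeat(3,1))
for n,p in (("up",(170,172)),("rd",(212,231)),("ld",(137,241))):
    o,d=ray(w1,p); x=o+d*((rc-o)@ax)/(d@ax)-rc; print(n,np.degrees(np.arctan2(x@e2,x@e1)).round(1),np.linalg.norm(x).round(4))
E
```

```text
plat [186.4 199.4] [277.2 138.4] [ 0.6078 -0.0227  0.0782] 0.0003
plat [294.4 183.9] [393.  123.6] [ 0.7057 -0.0096  0.0758] 0.0006
plat [304.5 281.7] [393. 230.] [ 0.7183 -0.1091  0.0768] 0.0004
plat [205.7 292.7] [288.8 242.2] [ 0.6205 -0.121   0.0782] 0.0003
c [ 0.6631 -0.0656  0.0772] sides [np.float64(0.0991), np.float64(0.0989), np.float64(0.1003), np.float64(0.0985)]
yaw 0.12709648345222807 0.12730080655583942
plinth [[136.2, -0.0], [277.7, -0.0], [293.3, 126.3], [166.5, 144.0]]
plinth [[265.7, -0.0], [410.0, -0.0], [410.0, 49.0], [274.0, 69.2]]
plinth [array([0.6997, 0.0463, 0.1073]), np.float64(0.0)]
plinth [array([0.6026, 0.0328, 0.1089]), np.float64(0.0002)]
0.06 [110.  155.4] [235.7 280.3]
0.048 [122.4 166.7] [222.8 266.6]
rc [ 0.51059493 -0.09514545  0.072     ] hub face [152.9 200.6]
up 91.2 0.043
rd -28.7 0.0416
ld -148.0 0.04
```

View pics/rim1.png

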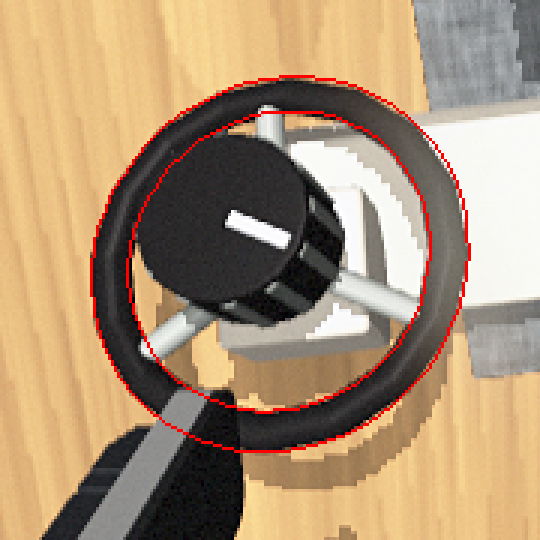

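The projected rim lies right on the picture, so the wheel's pose is confirmed. Platform height is about 0.077 and plinth about 0.108, so about 31 mm, or 3.1 rad, is needed. That makes two swings of roughly 90° gripping the rim between spokes.

```bash
cat >> h.py <<'E'
RC=np.array([.5106,-.0951,.072]);YAW=.127;AH=.062
def rim(phi):
    """TCP position and tool-y world angle for gripping the rim at phi (deg)"""
    p=np.radians(phi);c,s=np.cos(np.radians(35)),np.sin(np.radians(35)); Rz=R.from_euler("z",YAW).as_matrix()
    P=RC+Rz@(.054*np.array([np.cos(p),np.sin(p)*c,-np.sin(p)*s])); t=np.array([-np.sin(p),np.cos(p)*c])
    return P+[0,0,AH], np.arctan2(-t[0],t[1])+YAW
def axes(al): # tool x,y,z in world for a downward tool
    return np.array([[-np.sin(al),np.cos(al),0],[np.cos(al),np.sin(al),0],[0,0,-1]])
def now(robot):
    s=robot.get_state(); M=R.from_quat(s["eef_rot"]).as_matrix(); return s["ee_pos"],np.arctan2(M[1,1],M[0,1]),M
def delta(robot,P,al):
    p,a,M=now(robot); print("tool shift",(M.T@(np.array(P)-p)).round(4),"turn",round(float((a-al+np.pi)%(2*np.pi)-np.pi),4))
def arc(a,b,n):
    f=np.linspace(a,b,n+1); k=[rim(x) for x in f]
    for i in range(n): print((axes(k[i][1])@(k[i+1][0]-k[i][0])).round(4).tolist(),round(k[i][1]-k[i+1][1],3))
E
python3 - <<'E'
from h import *
from station import robot
P,al=rim(-50); print(P,np.degrees(al)); delta(robot,P,al); arc(-50,-140,18)
E
```

```text
[ 0.54932287 -0.12431607  0.15772679] -48.22074244984874
tool shift [-0.0699 -0.0436  0.1461] turn 0.8429
[-0.0044, -0.0002, -0.0016] 0.081
[-0.0045, -0.0002, -0.0015] 0.079
[-0.0045, -0.0002, -0.0012] 0.077
[-0.0046, -0.0002, -0.001] 0.075
[-0.0046, -0.0002, -0.0008] 0.074
[-0.0047, -0.0002, -0.0006] 0.073
[-0.0047, -0.0002, -0.0004] 0.072
[-0.0047, -0.0002, -0.0001] 0.072
[-0.0047, -0.0002, 0.0001] 0.072
[-0.0047, -0.0002, 0.0004] 0.072
[-0.0047, -0.0002, 0.0006] 0.073
[-0.0046, -0.0002, 0.0008] 0.074
[-0.0046, -0.0002, 0.001] 0.075
[-0.0045, -0.0002, 0.0012] 0.077
[-0.0045, -0.0002, 0.0015] 0.079
[-0.0044, -0.0002, 0.0016] 0.081
[-0.0043, -0.0002, 0.0018] 0.084
[-0.0043, -0.0002, 0.002] 0.087
```

Converted, -0.035 m is -3.5, -0.022 m is -2.2, 0.14 rad is 0.7.

```bash
echo '[{"trans":[-3.5,-2.2,2],"jaw":0.022},{"trans":[-3.5,-2.16,2],"jaw":0.022},{"trans":[0,0,2],"yaw":0.7,"jaw":0.022},{"yaw":0.7,"jaw":0.022},{"yaw":0.7,"jaw":0.022},{"yaw":0.7,"jaw":0.022},{"yaw":0.7,"jaw":0.022},{"yaw":0.715,"jaw":0.022},{"jaw":0.022},{"jaw":0.022}]' > next.json && python3 nudge.py next.json
python3 - <<'E'
from h import *
from station import robot
P,al=rim(-50); delta(robot,P,al)
E
```

```text
clock: 1.7
ee_pos: [0.5489, -0.1247, 0.2436]
eef_rot: [0.934, 0.359, -0.0, 0.0]
ft_force: [-0.2, 0.2, -0.0]
gripper_width: 0.0222
grip_force: 0.0
tool shift [ 0.0006 -0.      0.0859] turn 0.0042
```

Now I'll descend and close gently on the rim.

```bash
echo '[{"trans":[0.06,0,2],"yaw":0.02,"jaw":0.022},{"trans":[0,0,2],"jaw":0.022},{"trans":[0,0,2],"jaw":0.022},{"trans":[0,0,1.6],"jaw":0.022},{"trans":[0,0,1],"jaw":0.022},{"jaw":0.022}]' > next.json && python3 nudge.py next.json; echo '[{"jaw":0},{"jaw":0},{"jaw":0},{"jaw":0},{"jaw":0}]' > next.json && python3 nudge.py next.json
python3 - <<'E'
from h import *
from station import robot
P,al=rim(-50); delta(robot,P,al); print(robot.get_state()["ft_force"]); snap(robot,"side","side2"); w=snap(robot,"wrist","wrist2")
cv2.imwrite("pics/c2.png",np.hstack([cv2.resize(load("side2")["pixels"][100:260,180:340],(400,400)),w["pixels"][:,56:456]][:1]+[cv2.resize(w["pixels"],(400,400))]))
E
```

```text
clock: 2.3
ee_pos: [0.5484, -0.1251, 0.1569]
eef_rot: [0.935, 0.355, -0.001, -0.0]
ft_force: [1.0, 0.0, -0.7]
gripper_width: 0.0221
grip_force: 0.0
clock: 2.8
ee_pos: [0.5486, -0.1247, 0.158]
eef_rot: [0.935, 0.354, -0.0, -0.0]
ft_force: [-0.4, 2.1, -4.5]
gripper_width: 0.0106
grip_force: 57.4
tool shift [0.0009 0.0002 0.0003] turn -0.0051
[-0.41967321  2.0681148  -4.47311142]
```

View pics/c2.png

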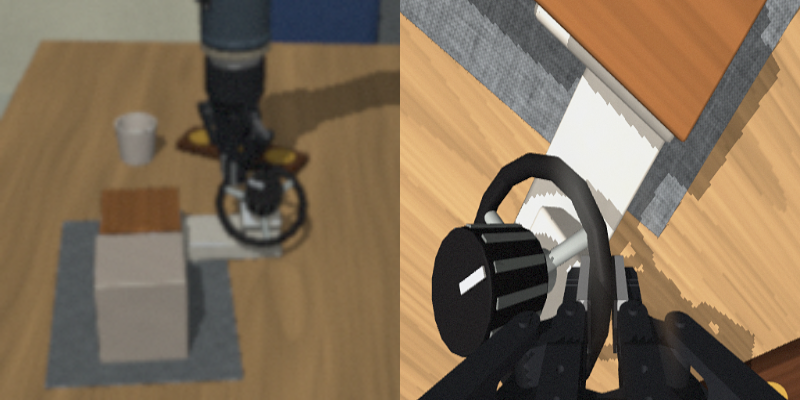

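The fingers hold the rim: 10.6 mm opening, 57 N, with the rim between the pads at (600,290) in the crop and clear of the hub. First swing.

```bash
echo '[{"trans":[-0.44,-0.02,-0.16],"yaw":0.405,"jaw":0},{"trans":[-0.45,-0.02,-0.15],"yaw":0.395,"jaw":0},{"trans":[-0.45,-0.02,-0.12],"yaw":0.385,"jaw":0},{"trans":[-0.46,-0.02,-0.1],"yaw":0.375,"jaw":0},{"jaw":0}]' > next.json && python3 nudge.py next.json
python3 - <<'E'
from h import *
from station import robot
P,al=rim(-70); delta(robot,P,al); print(robot.get_state()["ft_force"])
E
```

```text
clock: 3.4
ee_pos: [0.5345, -0.1334, 0.1635]
eef_rot: [0.979, 0.204, 0.001, -0.0]
ft_force: [2.7, 6.2, -6.7]
gripper_width: 0.0102
grip_force: 60.2
tool shift [-0.0005  0.0004  0.0004] turn -0.0067
[ 2.6626207   6.15369701 -6.72248376]
```

Tracking is good and forces are small, so I'll continue to −140°.

Converted, -0.0047 m is -0.47, -0.0046 m is -0.46, 0.074 rad is 0.37.

```bash
echo '[{"trans":[-0.46,-0.02,-0.08],"yaw":0.37,"jaw":0},{"trans":[-0.47,-0.02,-0.06],"yaw":0.365,"jaw":0},{"trans":[-0.47,-0.02,-0.04],"yaw":0.36,"jaw":0},{"trans":[-0.47,-0.02,-0.01],"yaw":0.36,"jaw":0},{"trans":[-0.47,-0.02,0.01],"yaw":0.36,"jaw":0},{"trans":[-0.47,-0.02,0.04],"yaw":0.36,"jaw":0},{"trans":[-0.47,-0.02,0.06],"yaw":0.365,"jaw":0}]' > next.json && python3 nudge.py next.json; echo '[{"trans":[-0.46,-0.02,0.08],"yaw":0.37,"jaw":0},{"trans":[-0.46,-0.02,0.1],"yaw":0.375,"jaw":0},{"trans":[-0.45,-0.02,0.12],"yaw":0.385,"jaw":0},{"trans":[-0.45,-0.02,0.15],"yaw":0.395,"jaw":0},{"trans":[-0.44,-0.02,0.16],"yaw":0.405,"jaw":0},{"trans":[-0.43,-0.02,0.18],"yaw":0.42,"jaw":0},{"trans":[-0.43,-0.02,0.2],"yaw":0.435,"jaw":0},{"jaw":0},{"jaw":0}]' > next.json && python3 nudge.py next.json
python3 - <<'E'
from h import *
from station import robot
P,al=rim(-140); delta(robot,P,al)
E
```

```text
clock: 4.1
ee_pos: [0.5029, -0.1384, 0.1649]
eef_rot: [0.999, -0.048, 0.002, -0.0]
ft_force: [4.6, 7.2, -1.5]
gripper_width: 0.0098
grip_force: 62.2
clock: 5.0
ee_pos: [0.474, -0.1271, 0.1548]
eef_rot: [0.948, -0.32, 0.001, -0.001]
ft_force: [2.1, 7.0, 2.3]
gripper_width: 0.0097
grip_force: 68.2
tool shift [0.0002 0.0016 0.0009] turn -0.0044
```

```bash
echo '[{"jaw":0.022},{"jaw":0.022},{"jaw":0.022},{"trans":[0,0,-2],"jaw":0.022},{"trans":[0,0,-3.5],"jaw":0.022},{"trans":[0,0,-3.5],"jaw":0.022},{"jaw":0.022},{"jaw":0.022}]' > next.json && python3 nudge.py next.json
python3 - <<'E'
from h import *
from station import robot
P,al=rim(-50); delta(robot,P,al); snap(robot,"wrist","wrist3"); p,a,M=now(robot); print(p,np.degrees(a))
E
```

```text
clock: 5.8
ee_pos: [0.4727, -0.1285, 0.2446]
eef_rot: [0.947, -0.321, 0.001, -0.0]
ft_force: [0.2, 0.2, -0.7]
gripper_width: 0.022
grip_force: 0.0
tool shift [ 0.0582 -0.0498  0.087 ] turn -1.3822
[ 0.47231473 -0.12822356  0.24384673] -127.41224035219594
```

View pics/wrist3.png

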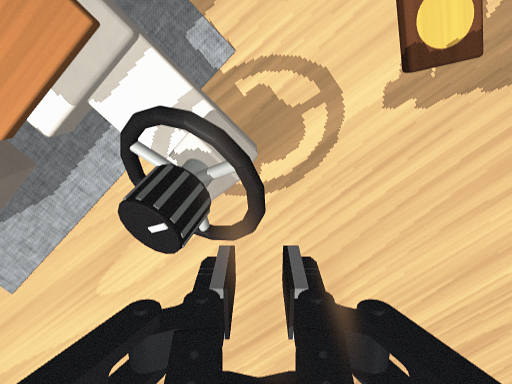

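The wheel has turned and the platform has risen. Spoke ends are visible at about (145,152), (222,168) and (205,225). Back to the start of the arc.

Converted, 0.029 m is 2.9, -0.025 m is -2.5, -0.14 rad is -0.7.

```bash
echo '[{"trans":[2.9,-2.5,0],"jaw":0.022},{"trans":[2.9,-2.5,0],"jaw":0.022},{"yaw":-0.7,"jaw":0.022},{"yaw":-0.7,"jaw":0.022},{"yaw":-0.7,"jaw":0.022},{"yaw":-0.7,"jaw":0.022},{"yaw":-0.7,"jaw":0.022},{"yaw":-0.7,"jaw":0.022},{"yaw":-0.7,"jaw":0.022},{"yaw":-0.7,"jaw":0.022}]' > next.json && python3 nudge.py next.json; echo '[{"yaw":-0.7,"jaw":0.022},{"yaw":-0.6,"jaw":0.022},{"jaw":0.022},{"jaw":0.022}]' > next.json && python3 nudge.py next.json;  python3 - <<'E'
from h import *
from station import robot
P,al=rim(-50); delta(robot,P,al); w=load("wrist3")
Rz=R.from_euler("z",YAW).as_matrix();a35=np.radians(35);ax=Rz@[0,np.sin(a35),np.cos(a35)]; e1=Rz@[1,0,0]; e2=np.cross(ax,e1)
for p in ((145,152),(222,168),(205,222)):
    o,d=ray(w,p); x=o+d*((RC-o)@ax)/(d@ax)-RC; print(np.degrees(np.arctan2(x@e2,x@e1)).round(1),np.linalg.norm(x).round(4))
E
```

```text
clock: 6.85
ee_pos: [0.5484, -0.1239, 0.2426]
eef_rot: [0.972, 0.234, -0.001, -0.001]
ft_force: [0.3, -0.8, -0.4]
gripper_width: 0.022
grip_force: 0.0
clock: 7.25
ee_pos: [0.5485, -0.124, 0.2432]
eef_rot: [0.935, 0.354, -0.001, -0.001]
ft_force: [-0.1, 0.3, 0.0]
gripper_width: 0.022
grip_force: 0.0
tool shift [0.0005 0.0008 0.0855] turn -0.0064
15.7 0.0385
-102.5 0.0367
140.5 0.0425
```

```bash
echo '[{"trans":[0.05,0.04,2],"jaw":0.022},{"trans":[0,0,2],"jaw":0.022},{"trans":[0,0,2],"jaw":0.022},{"trans":[0,0,1.6],"jaw":0.022},{"trans":[0,0,0.95],"jaw":0.022},{"jaw":0},{"jaw":0},{"jaw":0},{"jaw":0},{"jaw":0}]' > next.json && python3 nudge.py next.json; echo '[{"trans":[-0.44,-0.02,-0.16],"yaw":0.405,"jaw":0},{"trans":[-0.45,-0.02,-0.15],"yaw":0.395,"jaw":0},{"trans":[-0.45,-0.02,-0.12],"yaw":0.385,"jaw":0},{"trans":[-0.46,-0.02,-0.1],"yaw":0.375,"jaw":0},{"trans":[-0.46,-0.02,-0.08],"yaw":0.37,"jaw":0},{"trans":[-0.47,-0.02,-0.06],"yaw":0.365,"jaw":0},{"trans":[-0.47,-0.02,-0.04],"yaw":0.36,"jaw":0},{"trans":[-0.47,-0.02,-0.01],"yaw":0.36,"jaw":0},{"trans":[-0.47,-0.02,0.01],"yaw":0.36,"jaw":0}]' > next.json && python3 nudge.py next.json;echo '[{"trans":[-0.47,-0.02,0.04],"yaw":0.36,"jaw":0},{"trans":[-0.47,-0.02,0.06],"yaw":0.365,"jaw":0},{"trans":[-0.46,-0.02,0.08],"yaw":0.37,"jaw":0},{"trans":[-0.46,-0.02,0.1],"yaw":0.375,"jaw":0},{"trans":[-0.45,-0.02,0.12],"yaw":0.385,"jaw":0},{"trans":[-0.45,-0.02,0.15],"yaw":0.395,"jaw":0},{"trans":[-0.44,-0.02,0.16],"yaw":0.405,"jaw":0},{"trans":[-0.43,-0.02,0.18],"yaw":0.42,"jaw":0},{"trans":[-0.43,-0.02,0.2],"yaw":0.435,"jaw":0},{"jaw":0}]' > next.json && python3 nudge.py next.json
```

```text
clock: 8.25
ee_pos: [0.5486, -0.1245, 0.1573]
eef_rot: [0.935, 0.355, -0.001, -0.0]
ft_force: [2.1, -5.4, -26.5]
gripper_width: 0.01
grip_force: 56.3
clock: 9.15
ee_pos: [0.5124, -0.1384, 0.1661]
eef_rot: [1.0, 0.024, 0.001, 0.0]
ft_force: [0.5, -2.2, -5.7]
gripper_width: 0.01
grip_force: 65.2
clock: 10.15
ee_pos: [0.4746, -0.1276, 0.1567]
eef_rot: [0.947, -0.322, 0.002, -0.001]
ft_force: [-1.9, 0.2, 14.2]
gripper_width: 0.01
grip_force: 65.5
```

```bash
echo '[{"jaw":0.022},{"jaw":0.022},{"jaw":0.022},{"trans":[0,0,-2],"jaw":0.022},{"trans":[0,0,-4],"jaw":0.022},{"trans":[0,0,-4],"jaw":0.022},{"trans":[0,0,-4],"jaw":0.022},{"jaw":0.022}]' > next.json && python3 nudge.py next.json
python3 - <<'E'
from h import *
from station import robot
# where to look from: two wrist stations, tool at alpha=0 (camera sits on the +y side)
p,a,M=now(robot); print(p,np.degrees(a)); delta(robot,[.60,-.01,.30],0); delta(robot,[.68,.03,.30],0)
E
```

```text
clock: 10.95
ee_pos: [0.475, -0.1286, 0.2992]
eef_rot: [0.948, -0.32, 0.004, -0.001]
ft_force: [0.7, 0.1, 0.3]
gripper_width: 0.0221
grip_force: 0.0
[ 0.47503811 -0.12862387  0.29918373] -127.28120172634421
tool shift [ 0.0276 -0.1701 -0.    ] turn -2.2215
tool shift [ 0.067  -0.2504  0.0005] turn -2.2215
```

Converted, -0.0425 m is -4.25, 0.007 m is 0.7, -0.15 rad is -0.75.

```bash
echo '[{"trans":[0.7,-4.25,0],"jaw":0.022},{"trans":[0.7,-4.25,0],"jaw":0.022},{"trans":[0.7,-4.25,0],"jaw":0.022},{"trans":[0.7,-4.25,0],"jaw":0.022},{"yaw":-0.75,"jaw":0.022},{"yaw":-0.75,"jaw":0.022},{"yaw":-0.75,"jaw":0.022},{"yaw":-0.75,"jaw":0.022},{"yaw":-0.75,"jaw":0.022},{"yaw":-0.75,"jaw":0.022}]' > next.json && python3 nudge.py next.json; echo '[{"yaw":-0.75,"jaw":0.022},{"yaw":-0.75,"jaw":0.022},{"yaw":-0.75,"jaw":0.022},{"yaw":-0.75,"jaw":0.022},{"yaw":-0.75,"jaw":0.022},{"yaw":-0.75,"jaw":0.022},{"yaw":-0.75,"jaw":0.022},{"yaw":-0.75,"jaw":0.022},{"yaw":-0.6,"jaw":0.022},{"jaw":0.022}]' > next.json && python3 nudge.py next.json
python3 - <<'E'
from station import robot
from h import *
snap(robot,"wrist","w4")
E
echo '[{"trans":[2,4,0],"jaw":0.022},{"trans":[2,4,0],"jaw":0.022},{"jaw":0.022},{"jaw":0.022}]' > next.json && python3 nudge.py next.json
python3 - <<'E'
from station import robot
from h import *
snap(robot,"wrist","w5"); cv2.imwrite("pics/w45.png",cv2.resize(np.hstack([load("w4")["pixels"],load("w5")["pixels"]]),(800,300)))
E
```

```text
clock: 11.95
ee_pos: [0.5985, -0.0089, 0.2943]
eef_rot: [0.992, 0.128, -0.0, -0.0]
ft_force: [-0.2, 0.1, -0.6]
gripper_width: 0.0222
grip_force: 0.0
clock: 12.95
ee_pos: [0.5984, -0.0092, 0.2945]
eef_rot: [0.707, 0.707, -0.0, -0.0]
ft_force: [-0.3, -0.1, -0.2]
gripper_width: 0.0218
grip_force: 0.0
clock: 13.4
ee_pos: [0.6789, 0.0317, 0.2936]
eef_rot: [0.708, 0.706, -0.001, -0.0]
ft_force: [0.4, -0.2, 0.3]
gripper_width: 0.0221
grip_force: 0.0
```

View pics/w45.png

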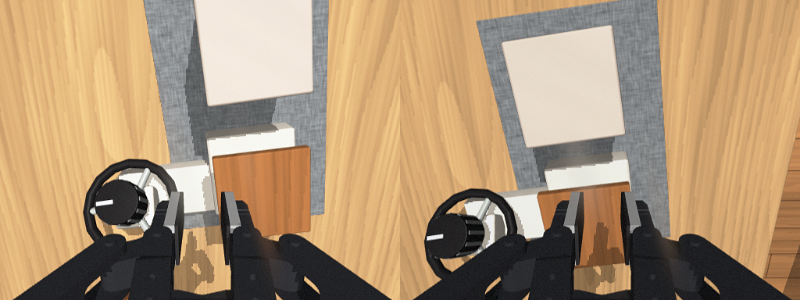

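Left (station 4) shows the platform's far edge at (213,158)–(310,147) and the plinth's near edge at (210,105)–(312,93), in the half-scale picture. Right (station 5) shows the whole plinth, and the platform's far edge at (540,192)–(628,182). I'll triangulate those corners.

Run:
```python
from h import *
a,b=load("w4"),load("w5")
k=1/.78125
pa=blobs(a,(8,135,90),(15,255,255),1500,(260,180,405,243)); pb=blobs(b,(8,135,90),(15,255,255),1000,(680-512,225,820-512,247))
A,B=edges(pa[0]),edges(pb[0]); print(A.round(1).tolist(),B.round(1).tolist())
Z=[]
for i in (0,1): x,e=tri((a,A[i]),(b,B[i])); print("plat",x.round(4),round(e,4))
qa=blobs(a,(8,15,205),(24,60,255),2000,(240,0,405,138)); qb=blobs(b,(8,15,205),(24,60,255),2000,(635-512,25,805-512,195))
A,B=edges(qa[0]),edges(qb[0]); print(A.round(1).tolist(),B.round(1).tolist())
for i in (2,3): x,e=tri((a,A[i]),(b,B[i])); print("plinth",x.round(4),round(e,4))
X=np.array([plane(b,p,.111) for p in B]);print("plinth c",X.mean(0).round(4),[np.linalg.norm(X[i]-X[i-1]).round(4) for i in range(4)])
```

```text
Traceback (most recent call last):
IndexError: list index out of range
```

Run:
```python
from h import *
a,b=load("w4"),load("w5")
def mask(c): return cv2.inRange(cv2.cvtColor(c["pixels"],cv2.COLOR_BGR2HSV),np.array((6,135,70)),np.array((15,255,255)))
def fit(P): 
    vx,vy,x,y=cv2.fitLine(np.float32(P),cv2.DIST_HUBER,0,.01,.01).ravel(); return np.cross([x,y,1],[x+vx,y+vy,1])
def X2(l,m): x=np.cross(l,m); return x[:2]/x[2]
def cor(c,x0,x1,y0,yl,yr):
    m=mask(c); top=[(x,y0+np.argmax(m[y0:,x]>0)) for x in range(x0+8,x1-8)]
    L=[(x0-15+np.argmax(m[y,x0-15:]>0),y) for y in range(*yl)]; Rr=[(x1+15-np.argmax(m[y,:x1+16][::-1]>0),y) for y in range(*yr)]
    t=fit(top); return X2(t,fit(L)),X2(t,fit(Rr))
A=cor(a,272,396,175,(215,260),(200,275)); B=cor(b,179,292,222,(253,290),(237,290)); print(np.round(A,1).tolist(),np.round(B,1).tolist())
for p,q in zip(A,B): x,e=tri((a,p),(b,q)); print("plat",x.round(4),round(e,4))
qa=blobs(a,(8,15,205),(24,60,255),2000,(240,0,405,138)); qb=blobs(b,(8,15,205),(24,60,255),2000,(123,25,293,195))
C,D=edges(qa[0]),edges(qb[0]); print(C.round(1).tolist(),D.round(1).tolist())
for i in (2,3): x,e=tri((a,C[i]),(b,D[i])); print("plinth",x.round(4),round(e,4))
X=np.array([plane(b,p,.111) for p in D]);print("plinth c",X.mean(0).round(4),[np.linalg.norm(X[i]-X[i-1]).round(4) for i in range(4)])
```

```text
[[271.5, 200.6], [396.0, 185.8]] [[174.6, 246.9], [282.1, 234.3]]
plat [ 0.6075 -0.0207  0.1045] 0.0001
plat [ 6.958e-01 -6.000e-04  1.255e-01] 0.0013
[[248.9, -0.0], [399.0, -0.0], [399.0, 116.1], [265.9, 134.5]] [[130.2, 54.3], [269.1, 32.3], [287.2, 170.5], [161.5, 187.6]]
plinth [0.6994 0.0457 0.1077] 0.0
plinth [0.6025 0.0325 0.1088] 0.0001
plinth c [0.6444 0.0874 0.111 ] [np.float64(0.0957), np.float64(0.0952), np.float64(0.096), np.float64(0.0969)]
```

Units first: shifts go in cm and turns go in units of 0.2 rad. So -0.029 m is -2.9, 0.028 m is 2.8.

```bash
echo '[{"trans":[2.8,-2.9,0],"jaw":0},{"trans":[0,0,4],"jaw":0},{"trans":[0,0,4],"jaw":0},{"trans":[0,0,1.8],"jaw":0},{"trans":[0,0,0.3],"jaw":0},{"jaw":0},{"jaw":0}]' > next.json && python3 nudge.py next.json; for i in 1 2 ; do echo '[{"trans":[0,0,0.1],"jaw":0},{"jaw":0}]' > next.json && python3 nudge.py next.json|egrep 'pos|ft'; done
```

```text
clock: 14.15
ee_pos: [0.6503, 0.0585, 0.1954]
eef_rot: [0.708, 0.706, 0.001, 0.001]
ft_force: [0.5, 0.7, 0.7]
gripper_width: 0.0003
grip_force: 0.0
ee_pos: [0.6501, 0.0589, 0.1938]
ft_force: [-0.0, 0.6, -0.8]
ee_pos: [0.6498, 0.0589, 0.192]
ft_force: [0.2, 0.8, -0.3]
```

```bash
echo '[{"trans":[0,0,0.2],"jaw":0},{"trans":[0,0,0.2],"jaw":0},{"jaw":0}]' > next.json && python3 nudge.py next.json|egrep 'pos|ft'; echo '[{"trans":[0,0,0.2],"jaw":0},{"jaw":0}]' > next.json && python3 nudge.py next.json|egrep 'pos|ft'
```

```text
ee_pos: [0.6495, 0.0589, 0.1873]
ft_force: [-0.2, -0.5, 0.7]
ee_pos: [0.6496, 0.0589, 0.1855]
ft_force: [0.3, -0.1, -0.1]
```

Converted, 0.0015 m is 0.15.

```bash
echo '[{"trans":[0,0,0.15],"jaw":0},{"jaw":0}]' > next.json && python3 nudge.py next.json|egrep 'pos|ft'
```

```text
ee_pos: [0.6496, 0.0589, 0.1841]
ft_force: [-0.2, -0.5, 0.3]
```

Converted, 0.0015 m is 0.15.

```bash
echo '[{"trans":[0,0,0.15],"jaw":0},{"jaw":0}]' > next.json && python3 nudge.py next.json|egrep 'pos|ft'
```

```text
ee_pos: [0.6497, 0.0589, 0.1826]
ft_force: [-0.1, 0.6, -0.1]
```

Converted, 0.0015 m is 0.15.

```bash
echo '[{"trans":[0,0,0.15],"jaw":0},{"jaw":0}]' > next.json && python3 nudge.py next.json|egrep 'pos|ft'
```

```text
ee_pos: [0.6498, 0.0589, 0.1824]
ft_force: [-3.1, -0.1, 9.9]
```

Contact on the plinth came at TCP z 0.1825, so its top is about 0.1095, which agrees with vision. Now the platform.

Converted, -0.05 m is -5, -0.01 m is -1.

```bash
echo '[{"trans":[0,0,-1],"jaw":0},{"trans":[-5,0,0],"jaw":0},{"trans":[-5.5,0.5,0],"jaw":0},{"jaw":0},{"trans":[0,0,0.9],"jaw":0},{"trans":[0,0,0.3],"jaw":0},{"jaw":0}]' > next.json && python3 nudge.py next.json|egrep 'pos|ft'; echo '[{"trans":[0,0,0.15],"jaw":0},{"jaw":0}]' > next.json && python3 nudge.py next.json|egrep 'pos|ft'
```

```text
ee_pos: [0.654, -0.0394, 0.1787]
ft_force: [-0.6, -0.1, 1.0]
ee_pos: [0.6541, -0.0392, 0.1784]
ft_force: [-3.3, -0.7, 9.8]
```

```bash
echo '[{"trans":[0,0,0.15],"jaw":0},{"jaw":0}]' > next.json && python3 nudge.py next.json|egrep 'pos|ft'
```

```text
ee_pos: [0.6541, -0.0392, 0.1775]
ft_force: [-5.8, 0.9, 15.0]
```

```bash
echo '[{"trans":[0,0,-3],"jaw":0.022},{"trans":[0,0,-3.5],"jaw":0.022},{"jaw":0.022},{"jaw":0.022}]' > next.json && python3 nudge.py next.json|egrep 'pos'
python3 - <<'E'
from h import *
from station import robot
w=load("w4")
Rz=R.from_euler("z",YAW).as_matrix();a35=np.radians(35);ax=Rz@[0,np.sin(a35),np.cos(a35)]; e1=Rz@[1,0,0]; e2=np.cross(ax,e1)
for p in ((192,220),(119,269)):
    o,d=ray(w,p); x=o+d*((RC-o)@ax)/(d@ax)-RC; print(np.degrees(np.arctan2(x@e2,x@e1)).round(1),np.linalg.norm(x).round(4))
P,al=rim(-100); delta(robot,P,al); arc(-100,-128,7)
E
```

```text
ee_pos: [0.6544, -0.0394, 0.2418]
56.9 0.0462
-178.9 0.0479
tool shift [-0.1    -0.1478  0.077 ] turn 1.5882
[-0.0037, -0.0001, 0.0004] 0.058
[-0.0037, -0.0001, 0.0006] 0.059
[-0.0037, -0.0001, 0.0007] 0.059
[-0.0037, -0.0001, 0.0009] 0.06
[-0.0036, -0.0001, 0.001] 0.062
[-0.0036, -0.0001, 0.0011] 0.063
[-0.0035, -0.0001, 0.0013] 0.065
```

Converted, -0.0498 m is -4.98, -0.049 m is -4.9, 0.15 rad is 0.75.

```bash
echo '[{"trans":[-3.3,-4.9,0],"jaw":0.022},{"trans":[-3.3,-4.9,0],"jaw":0.022},{"trans":[-3.4,-4.98,0],"jaw":0.022},{"yaw":0.75,"jaw":0.022},{"yaw":0.75,"jaw":0.022},{"yaw":0.75,"jaw":0.022},{"yaw":0.75,"jaw":0.022},{"yaw":0.75,"jaw":0.022},{"yaw":0.75,"jaw":0.022},{"yaw":0.75,"jaw":0.022}]' > next.json && python3 nudge.py next.json|grep pos;  echo '[{"yaw":0.75,"jaw":0.022},{"yaw":0.75,"jaw":0.022},{"yaw":0.75,"jaw":0.022},{"yaw":0.44,"jaw":0.022},{"jaw":0.022}]' > next.json && python3 nudge.py next.json|grep pos
python3 - <<'E'
from h import *
from station import robot
P,al=rim(-100); delta(robot,P,al)
E
```

```text
ee_pos: [0.5294, -0.1238, 0.24]
ee_pos: [0.5295, -0.1238, 0.24]
tool shift [-0.0222  0.0161  0.0755] turn -0.0018
```

Converted, -0.022 m is -2.2, 0.02 m is 2.

```bash
echo '[{"trans":[-2.2,1.6,0],"jaw":0.022},{"jaw":0.022},{"trans":[0,0,2],"jaw":0.022},{"trans":[0,0,2],"jaw":0.022},{"trans":[0,0,2],"jaw":0.022},{"trans":[0,0,1.55],"jaw":0.022},{"jaw":0.022},{"jaw":0.022}]' > next.json && python3 nudge.py next.json
python3 - <<'E'
from h import *
from station import robot
P,al=rim(-100); delta(robot,P,al)
E
```

```text
clock: 19.45
ee_pos: [0.5075, -0.1403, 0.1657]
eef_rot: [1.0, -0.008, -0.0, -0.0]
ft_force: [-0.2, -0.2, 0.3]
gripper_width: 0.022
grip_force: 0.0
tool shift [-0.0007 -0.0008  0.0012] turn -0.0004
```

```bash
echo '[{"trans":[0,0,0.1],"jaw":0},{"jaw":0},{"jaw":0},{"jaw":0},{"jaw":0}]' > next.json && python3 nudge.py next.json; echo '[{"trans":[-0.37,-0.01,0.04],"yaw":0.29,"jaw":0},{"trans":[-0.37,-0.01,0.06],"yaw":0.295,"jaw":0},{"trans":[-0.37,-0.01,0.07],"yaw":0.295,"jaw":0},{"trans":[-0.37,-0.01,0.09],"yaw":0.3,"jaw":0},{"trans":[-0.36,-0.01,0.1],"yaw":0.31,"jaw":0},{"trans":[-0.36,-0.01,0.11],"yaw":0.315,"jaw":0},{"trans":[-0.35,-0.01,0.13],"yaw":0.325,"jaw":0},{"jaw":0},{"jaw":0}]' > next.json && python3 nudge.py next.json; echo '[{"jaw":0.022},{"jaw":0.022},{"jaw":0.022},{"trans":[0,0,-2],"jaw":0.022},{"trans":[0,0,-3.5],"jaw":0},{"trans":[0,0,-3.5],"jaw":0},{"jaw":0},{"jaw":0}]' > next.json && python3 nudge.py next.json
python3 - <<'E'
from h import *
from station import robot
delta(robot,[.654,-.039,.20],np.radians(-60)); snap(robot,"wrist","w6")
E
```

```text
clock: 19.95
ee_pos: [0.5078, -0.1388, 0.166]
eef_rot: [1.0, -0.008, 0.0, -0.001]
ft_force: [-2.1, 6.3, 8.6]
gripper_width: 0.01
grip_force: 57.4
clock: 20.85
ee_pos: [0.4843, -0.1336, 0.1604]
eef_rot: [0.976, -0.219, 0.001, -0.001]
ft_force: [0.2, 6.9, 10.8]
gripper_width: 0.0101
grip_force: 65.4
clock: 21.65
ee_pos: [0.483, -0.1349, 0.2493]
eef_rot: [0.975, -0.22, 0.001, -0.0]
ft_force: [-0.4, 0.4, 0.1]
gripper_width: -0.0
grip_force: 0.0
tool shift [ 0.1132 -0.16    0.0495] turn -0.9675
```

Converted, -0.04 m is -4, 0.029 m is 2.9.

```bash
echo '[{"trans":[2.8,-4,0],"jaw":0},{"trans":[2.8,-4,0],"jaw":0},{"trans":[2.8,-4,0],"jaw":0},{"trans":[2.9,-4,0],"jaw":0},{"trans":[0,0,2.5],"jaw":0},{"trans":[0,0,2.5],"jaw":0},{"trans":[0,0,0.8],"jaw":0},{"jaw":0},{"jaw":0}]' > next.json && python3 nudge.py next.json |egrep 'pos|ft'
```

```text
ee_pos: [0.6537, -0.0395, 0.1913]
ft_force: [-0.5, -0.2, 0.1]
```

```bash
echo '[{"trans":[0,0,0.3],"jaw":0},{"trans":[0,0,0.3],"jaw":0},{"jaw":0}]' > next.json && python3 nudge.py next.json |egrep 'pos|ft';  echo '[{"trans":[0,0,0.15],"jaw":0},{"jaw":0}]' > next.json && python3 nudge.py next.json|egrep 'pos|ft'
```

```text
ee_pos: [0.6536, -0.0388, 0.1849]
ft_force: [-0.1, 0.7, -0.1]
ee_pos: [0.6536, -0.0389, 0.1833]
ft_force: [-0.9, -0.2, 0.2]
```

```bash
echo '[{"trans":[0,0,0.15],"jaw":0},{"jaw":0}]' > next.json && python3 nudge.py next.json|egrep 'pos|ft'
```

```text
ee_pos: [0.6537, -0.039, 0.1817]
ft_force: [-0.3, 0.4, 0.4]
```

Converted, 0.001 m is 0.1.

```bash
echo '[{"trans":[0,0,0.1],"jaw":0},{"jaw":0}]' > next.json && python3 nudge.py next.json|egrep 'pos|ft'
```

```text
ee_pos: [0.6537, -0.039, 0.1817]
ft_force: [-3.3, 1.1, 7.9]
```

Converted, 0.001 m is 0.1.

```bash
echo '[{"trans":[0,0,0.1],"jaw":0},{"jaw":0}]' > next.json && python3 nudge.py next.json|egrep 'pos|ft'
```

```text
ee_pos: [0.6536, -0.039, 0.1813]
ft_force: [-5.4, 0.9, 14.9]
```

The platform now probes at 0.1817 against 0.1825 for the plinth, so it is level within 1 mm. Next is the board.

Converted, -0.04 m is -4.

```bash
echo '[{"trans":[0,0,-4],"jaw":0.085},{"trans":[0,0,-4],"jaw":0.085},{"trans":[0,0,-4],"jaw":0.085},{"jaw":0.085}]' > next.json && python3 nudge.py next.json|grep pos;  python3 - <<'E'
from h import *
from station import robot
print(robot.get_state()["joint_positions"].round(3)); p,a,M=now(robot); print(np.degrees(a)); delta(robot,[.545,-.348,.30],np.radians(65.5)); delta(robot,[.545,-.348,.30],np.radians(65.5-180))
E
```

```text
ee_pos: [0.6553, -0.0403, 0.3055]
[-0.45   0.666  0.81   1.512 -0.508  1.173 -1.567]
-115.47577703936037
tool shift [0.0327 0.3252 0.0049] turn 3.1246
tool shift [0.0327 0.3252 0.0049] turn -0.017
```

Converted, 0.04 m is 4, 0.005 m is 0.5, -0.15 rad is -0.75.

```bash
echo '[{"trans":[0.5,4,0],"jaw":0.085},{"trans":[0.5,4,0],"jaw":0.085},{"trans":[0.5,4,0],"jaw":0.085},{"trans":[0.5,4,0],"jaw":0.085},{"trans":[0.5,4,0],"jaw":0.085},{"trans":[0.5,4,0],"jaw":0.085},{"trans":[0.2,4,0],"jaw":0.085},{"trans":[0,4,0],"jaw":0.085},{"yaw":-0.75,"jaw":0.085},{"yaw":-0.75,"jaw":0.085}]' > next.json && python3 nudge.py next.json|grep pos
echo '[{"yaw":-0.75,"jaw":0.085},{"yaw":-0.75,"jaw":0.085},{"yaw":-0.75,"jaw":0.085},{"yaw":-0.75,"jaw":0.085},{"yaw":-0.75,"jaw":0.085},{"yaw":-0.75,"jaw":0.085},{"yaw":-0.75,"jaw":0.085},{"yaw":-0.75,"jaw":0.085},{"yaw":-0.75,"jaw":0.085},{"yaw":-0.75,"jaw":0.085}]' > next.json && python3 nudge.py next.json|grep pos
echo '[{"yaw":-0.75,"jaw":0.085},{"yaw":-0.75,"jaw":0.085},{"yaw":-0.75,"jaw":0.085},{"yaw":-0.75,"jaw":0.085},{"yaw":-0.75,"jaw":0.085},{"yaw":-0.75,"jaw":0.085},{"yaw":-0.75,"jaw":0.085},{"yaw":-0.75,"jaw":0.085},{"yaw":-0.7,"jaw":0.085},{"jaw":0.085}]' > next.json && python3 nudge.py next.json|grep pos
python3 - <<'E'
from h import *
from station import robot
w=snap(robot,"wrist","w7"); p,a,M=now(robot); print(p,np.degrees(a),robot.get_state()["joint_positions"].round(2)); delta(robot,[.545,-.348,.30],np.radians(65.5))
E
```

```text
ee_pos: [0.5438, -0.3433, 0.2994]
ee_pos: [0.5448, -0.3416, 0.2994]
ee_pos: [0.5447, -0.3418, 0.2994]
[ 0.54473372 -0.34177337  0.29940732] 64.2718541754337 [ 0.55  0.53 -0.1   1.53  0.05  1.08  1.56]
tool shift [-0.0029 -0.0055 -0.0006] turn -0.0214
```

View pics/w7.png

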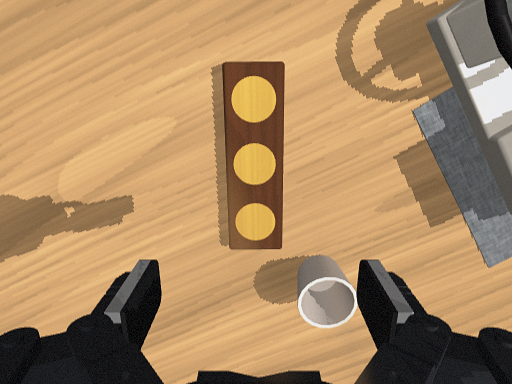

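The board's three discs show at (254,99), (254,163) and (255,222). The cup at (327,290) is off the board's end, clear of its middle.

Run:
```python
from h import *
from station import robot
w,s,d=load("w7"),load("scene0"),load("side0")
W=sorted([cen(q) for q in blobs(w,(20,120,150),(32,255,255),300,(222,60,290,250))],key=lambda p:p[1]); print(np.round(W,1).tolist())
S=[(150.6,187.1),(133.6,198.2),(115.6,210.1)]; D=[(291.9,161.9),(275.9,158.1),(261.3,154.2)]
for a,b,c in zip(W,S,D): print(tri((w,a),(s,b),(d,c))[0].round(4),plane(w,a,.018).round(4), tri((w,a),(s,b))[0].round(4))
P=[plane(w,a,.018) for a in W]; v=P[2]-P[0]; al=np.arctan2(v[1],v[0])+np.pi/2; print("al",np.degrees(al))
q=edges(blobs(w,(0,100,20),(9,255,130),100,(215,55,295,255))[0]); C=np.array([plane(w,p,.018) for p in q]); print("corners",C.round(4).tolist(),C.mean(0).round(4))
delta(robot,[P[1][0],P[1][1],.2],al)
```

```text
[[253.3, 98.7], [254.1, 163.5], [255.0, 221.3]]
[ 0.4848 -0.3215  0.0169] [ 0.4845 -0.32    0.018 ] [ 0.4854 -0.3214  0.0173]
[ 0.5447 -0.3489  0.0167] [ 0.5436 -0.3475  0.018 ] [ 0.5445 -0.3489  0.0167]
[ 0.6034 -0.3763  0.0167] [ 0.6026 -0.3747  0.018 ] [ 0.6039 -0.3762  0.0161]
al 65.12827440732555Traceback (most recent call last):
  File "<stdin>", line 8, in <module>
IndexError: list index out of range
```

```bash
echo '[{"trans":[-0.19,-0.6,4],"yaw":-0.075,"jaw":0.085},{"trans":[0,0,5],"jaw":0.085},{"trans":[0,0,5],"jaw":0.085},{"trans":[0,0,4],"jaw":0.085},{"trans":[0,0,2],"jaw":0.085},{"trans":[0,0,1],"jaw":0.085},{"jaw":0.085},{"jaw":0.085}]' > next.json && python3 nudge.py next.json
python3 - <<'E'
from h import *
from station import robot
delta(robot,[.544,-.348,.072],np.radians(65.1))
E
```

```text
clock: 27.95
ee_pos: [0.5448, -0.3482, 0.0909]
eef_rot: [0.214, 0.977, -0.0, 0.001]
ft_force: [-0.6, -0.6, 0.8]
gripper_width: 0.0848
grip_force: 0.0
tool shift [ 0.0008 -0.0001  0.0189] turn 0.0024
```

```bash
echo '[{"trans":[0.08,0,0.9],"jaw":0.085},{"trans":[0,0,0.6],"jaw":0.085},{"trans":[0,0,0.3],"jaw":0.085},{"jaw":0.085}]' > next.json && python3 nudge.py next.json; echo '[{"jaw":0.05},{"jaw":0.05},{"jaw":0.05},{"jaw":0.05},{"jaw":0.05}]' > next.json && python3 nudge.py next.json
```

```text
clock: 28.35
ee_pos: [0.5432, -0.3474, 0.0714]
eef_rot: [0.214, 0.977, 0.0, -0.0]
ft_force: [0.1, 0.4, -0.7]
gripper_width: 0.0852
grip_force: 0.0
clock: 28.85
ee_pos: [0.5436, -0.3477, 0.0724]
eef_rot: [0.214, 0.977, -0.0, 0.0]
ft_force: [-1.7, 0.3, 5.6]
gripper_width: 0.0585
grip_force: 65.5
```

Converted, -0.04 m is -4, -0.03 m is -3.

```bash
echo '[{"trans":[0,0,-0.5],"jaw":0.05},{"trans":[0,0,-2],"jaw":0.05},{"trans":[0,0,-3],"jaw":0.05},{"trans":[0,0,-4],"jaw":0.05},{"trans":[0,0,-4],"jaw":0.05},{"trans":[0,0,-4],"jaw":0.05},{"trans":[0,0,-3],"jaw":0.05},{"jaw":0.05}]' > next.json && python3 nudge.py next.json
python3 - <<'E'
from h import *
from station import robot
p,a,M=now(robot); T=np.array([.6538,.0109,p[2]]); delta(robot,T,np.radians(7.4))
E
```

```text
clock: 29.65
ee_pos: [0.5448, -0.3483, 0.2818]
eef_rot: [0.214, 0.977, -0.001, 0.004]
ft_force: [0.1, 0.1, -2.2]
gripper_width: 0.0587
grip_force: 64.9
tool shift [ 0.0511  0.3719 -0.0006] turn 1.0106
```

```bash
echo '[{"trans":[0.5,3,0],"jaw":0.05},{"trans":[0.5,3.5,0],"jaw":0.05},{"trans":[0.5,4,0],"jaw":0.05},{"trans":[0.6,4,0],"jaw":0.05},{"trans":[0.6,4,0],"jaw":0.05},{"trans":[0.6,4,0],"jaw":0.05},{"trans":[0.6,4,0],"jaw":0.05},{"trans":[0.6,4,0],"jaw":0.05},{"trans":[0.6,3.7,0],"jaw":0.05},{"trans":[0,3,0],"jaw":0.05}]' > next.json && python3 nudge.py next.json|grep pos
echo '[{"yaw":0.6,"jaw":0.05},{"yaw":0.65,"jaw":0.05},{"yaw":0.65,"jaw":0.05},{"yaw":0.65,"jaw":0.05},{"yaw":0.65,"jaw":0.05},{"yaw":0.65,"jaw":0.05},{"yaw":0.6,"jaw":0.05},{"yaw":0.6,"jaw":0.05},{"jaw":0.05},{"jaw":0.05}]' > next.json && python3 nudge.py next.json
python3 - <<'E'
from h import *
from station import robot
delta(robot,[.6538,.0109,.190],np.radians(7.4)); snap(robot,"side","s8"); w=snap(robot,"wrist","w8")
c=load("s8")["pixels"][60:260,150:350]; cv2.imwrite("pics/c8.png",np.hstack([cv2.resize(c,(384,384)),cv2.resize(w["pixels"],(416,384))]))
E
```

```text
ee_pos: [0.6519, 0.0149, 0.2757]
clock: 31.65
ee_pos: [0.6521, 0.0119, 0.276]
eef_rot: [0.658, 0.753, -0.001, -0.0]
ft_force: [0.2, -0.4, -1.1]
gripper_width: 0.0585
grip_force: 64.8
tool shift [-0.0012  0.0017  0.086 ] turn 0.0046
```

View pics/c8.png

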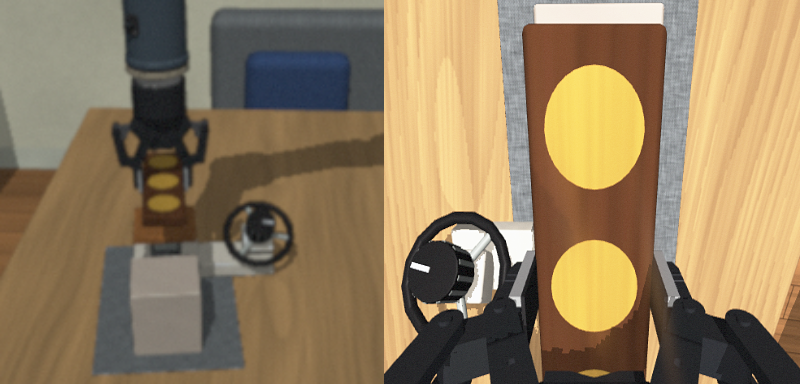

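The board is held by its middle and hangs level, aligned with the plinth and platform. I'll lower it.

```bash
echo '[{"trans":[-0.1,0.17,2],"yaw":0.02,"jaw":0.05},{"trans":[0,0,3],"jaw":0.05},{"trans":[0,0,2],"jaw":0.05},{"trans":[0,0,1],"jaw":0.05},{"trans":[0,0,0.4],"jaw":0.05},{"jaw":0.05},{"jaw":0.05}]' > next.json && python3 nudge.py next.json |egrep 'pos|ft'
```

```text
ee_pos: [0.6548, 0.0109, 0.1938]
ft_force: [-0.6, -0.5, -0.4]
```

Converted, 0.004 m is 0.4, 0.003 m is 0.3.

```bash
echo '[{"trans":[0,0,0.4],"jaw":0.05},{"trans":[0,0,0.3],"jaw":0.05},{"trans":[0,0,0.2],"jaw":0.05},{"jaw":0.05}]' > next.json && python3 nudge.py next.json |egrep 'pos|ft'; echo '[{"trans":[0,0,0.1],"jaw":0.05},{"jaw":0.05}]' > next.json && python3 nudge.py next.json |egrep 'pos|ft'
```

```text
ee_pos: [0.6541, 0.011, 0.1835]
ft_force: [-1.0, -0.5, -1.3]
ee_pos: [0.6542, 0.011, 0.1827]
ft_force: [0.1, -0.1, -1.3]
```

Converted, 0.001 m is 0.1.

```bash
echo '[{"trans":[0,0,0.1],"jaw":0.05},{"jaw":0.05}]' > next.json && python3 nudge.py next.json |egrep 'pos|ft'
```

```text
ee_pos: [0.6543, 0.011, 0.1819]
ft_force: [0.1, -0.3, -0.4]
```

Converted, 0.001 m is 0.1.

```bash
echo '[{"trans":[0,0,0.1],"jaw":0.05},{"jaw":0.05}]' > next.json && python3 nudge.py next.json |egrep 'pos|ft'
```

```text
ee_pos: [0.6543, 0.0109, 0.1817]
ft_force: [-2.6, 0.7, 8.0]
```

```bash
echo '[{"trans":[0,0,0.05],"jaw":0.05},{"jaw":0.05}]' > next.json && python3 nudge.py next.json |egrep 'pos|ft'
```

```text
ee_pos: [0.6543, 0.0109, 0.1817]
ft_force: [-4.3, 0.1, 11.9]
```

Firm contact at z 0.1817. Releasing and withdrawing.

Converted, -0.04 m is -4, -0.02 m is -2.

```bash
echo '[{"jaw":0.066},{"jaw":0.07},{"jaw":0.08},{"jaw":0.08},{"jaw":0.08}]' > next.json && python3 nudge.py next.json; echo '[{"trans":[0,0,-1],"jaw":0.08},{"trans":[0,0,-2],"jaw":0.08},{"trans":[0,0,-4],"jaw":0.08},{"trans":[0,0,-4],"jaw":0.08},{"trans":[0,0,-2],"jaw":0.08},{"jaw":0.08}]' > next.json && python3 nudge.py next.json
python3 - <<'E'
from h import *
from station import robot
s=snap(robot,"side","s9"); w=snap(robot,"wrist","w9")
cv2.imwrite("pics/c9.png",np.hstack([cv2.resize(s["pixels"][120:260,180:320],(384,384)),cv2.resize(w["pixels"],(416,384))]))
E
```

```text
clock: 34.15
ee_pos: [0.6542, 0.011, 0.1801]
eef_rot: [0.661, 0.75, -0.0, -0.0]
ft_force: [0.2, 0.5, -0.6]
gripper_width: 0.0798
grip_force: 0.0
clock: 34.75
ee_pos: [0.6555, 0.0108, 0.3149]
eef_rot: [0.661, 0.75, 0.002, 0.002]
ft_force: [-0.1, -0.3, -0.8]
gripper_width: 0.0801
grip_force: 0.0
```

View pics/c9.png

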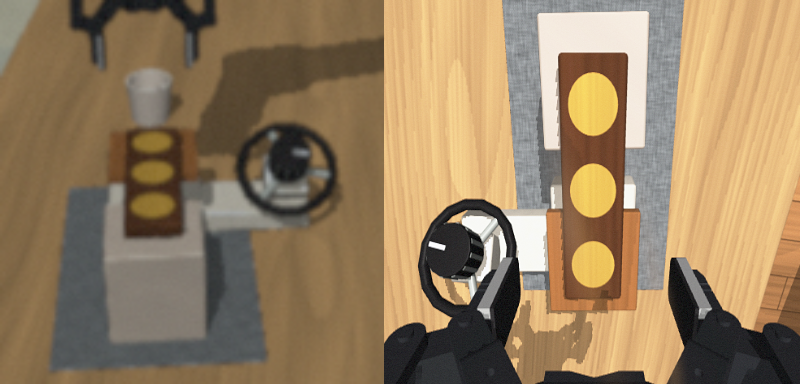

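The board lies flat across plinth and platform, discs up and centred. The gripper is clear of it.

```bash
python3 -c "
from station import robot
print(robot.finish_job())"
```

```text
the job is handed in; nothing more can be done
None
```

The job is handed in (no verdict came back): the platform probed about 1 mm below the plinth top, and the last picture shows the board lying discs up, centred across both, with the gripper clear.

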